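Lay the flow-loop fittings on their outlines

ROBOT

A 6-joint arm with a two-finger parallel gripper is mounted at the origin on the work surface. World frame = base frame: x ahead of the robot, y to its left, z up, the work surface at z = 0. Lengths are in m, angles in rad, forces in N, time in s.
With the tool pointing down it reaches from about 0.2 to 0.875 m from the base axis. Payload 3.4 kg.
Tool frame: the origin (TCP) lies between the finger pads; the fingertips stand 25 mm ahead of it and the grasp point (between the pads) lies 6 mm ahead of it (r.nose_length is the z of the fingertips in the tool frame, in m); z points along the fingers, y is the line along which they close (so a half turn about z gives the same grasp; the last joint's range is limited). The gripper opens to 94 mm and grips with 3 to 60 N. Pads are 16 mm wide; open, the fingers measure 119 mm over their backs; the gripper's body (75 mm by 177 mm) begins 78 mm behind the grasp point.
Start: joints at [-1.43, 0.276, 1.505, -0, 1.361, -0.121], TCP at [0.149, -0.555, 0.23] pointing down, gripper open.
Joint ranges: [-2.89, 2.89], [-0.75, 2.08], [0.22, 2.7], [-1.18, 4.32], [0.11, 2.71], [-2.7, 2.7]. Speed limits (rad/s): [2.57, 2.57, 3.14, 3.14, 3.14, 3.14].

INTERFACE

Orientations are given as a unit quaternion [w, x, y, z].
In Python, from plant import r, gripper_to, inverse_kinematics, vision, models, telemetry gives the robot as it stands. Calls block until the motion is done:
- r.move_to(position, orientation): joint-space move of the TCP to a pose.
- r.move_l(position, rot=None, vel=0.15, guard=None): straight line of the TCP; rot=None keeps the orientation; vel is the mean speed in m/s. With guard (N) it stops when the force on the tool has changed by that much, and returns True; else False.
- r.movej(angles): joint-space move.
- gripper_to(opening, f_grip=None): finger opening in m; f_grip is the grip in N (None keeps the last); returns when the fingers have stopped.
- r.hold(seconds).
- inverse_kinematics(position, orientation): joint angles nearest the present ones, or None.
- vision.snapshot(name): name is "side" or "top" or "wrist"; returns the picture (480x640x3 uint8, red, green, blue); there is no depth.
- vision.get_calibration(name): a dict with "fx", "fy", "cx", "cy" (pixels), "position" and "orientation" of the camera in the world. Camera axes: x right, y down, z forward; pixel columns grow to the right and rows downward; lengths in m; the calibration is good to about 2 mm. A picture is of the moment at which its call begins: read the wrist's pose just before it. get_calibration takes no time and is no camera call; for the wrist camera it gives the pose at the moment of the call.
A pose or a line that the arm cannot do raises r.PlanningError and nothing moves.
- r.sign_off(): hands the job in; it is judged then, once.
Trained networks look in the newest picture that a camera, given by its name, has taken for a name from the list of things; names that differ only in an ending like _2 or _b are one class to them, and where a whole thing is asked for, a point or a joint stands for the part that bears it (a point fixed in the world has none). Each returns a list of dicts, best first, with "score" (0 to 1); they miss things now and then, are a little off and sometimes report something else, mostly with a low value. They report only what shows in the picture. A call takes as long as a camera call.
- models.boxes_of(thing, camera): "at" ([x, y, z] in m, in world coordinates, good to about 4 mm: the middle of the surface that is visible of it).
- models.regions_of(thing, camera): "pixels" (480x640 bool, what is visible of it).
- models.mark_of(thing, camera): "at" ([x, y, z] in m, in world coordinates, good to about 4 mm: a listed point, or the origin of a listed thing).
Readings, each from a call of its own:
- telemetry.current_t(): time.
- telemetry.current_joints(): joint angles.
- telemetry.current_dq(): joint speeds.
- telemetry.current_joint_efforts(): joint torques, N m.
- telemetry.current_ee_pos(): TCP position.
- telemetry.current_tool_rot(): TCP orientation.
- telemetry.current_wrist_force(): force on the tool from outside, world axes, zero at the start.
- telemetry.current_torque(): the same for the moment, N m.
- telemetry.current_opening(): finger opening in m.
- telemetry.current_finger_force(): force on a finger pad.
Only numpy, scipy, OpenCV 4.12 (cv2) and the standard library are available. Lean on these libraries where they do the work, as an engineer would, in place of code of your own. Each camera call takes 0.05 s, during which the arm holds its last target. There are 200 camera calls.

TASK

Clear the dismantled pipe fittings off the bench for reassembly: put each of the four steel fittings (long union, ball valve, tee and flange) the right way up on the flat metal plate that bears its own dark outline, centred on the outline and lined up with it, the tee with its side branch over the branch of its outline. Any order will do, and either end of the union and of the valve may come first; the flange may be turned any way.

Things in the scene. Friction and masses are not known exactly. Their poses are not given: they have to be found in the camera images.
- union_mid (a point): Long straight pipe union lying on its side: round middle 28 mm thick and 56 mm long, a hex nut (36 mm across flats, 42 mm across corners, 24 mm long) near each end, 110 mm long in all, 36 mm high, up to 0.42 kg. The point is its centre, 18 mm above its underside; x along the pipe, z up. Grip across the middle (28 mm along y). Both ends are alike.
- valve_mid (a point): Ball valve: square body 38 (x) by 34 (y) by 36 mm high, a narrower hex end (30 mm wide) on each side, 76 mm long along x; on top a flat wing handle 56 (x) by 12 mm (y); 54 mm high in all, up to 0.45 kg. The point is at its middle, 27 mm above its underside; x along the pipe, z up. Grip the body across y (34 mm; its sides reach from the underside to 9 mm above the point). Ends alike.
- tee_mid (a point): Pipe tee lying flat: run 84 mm long along x, branch along +y ending 47 mm from the run's axis, hex nuts (36 mm across flats, 42 mm across corners) at its three ends, 36 mm high; a plug 20 mm square stands up from the crossing to 64 mm, faces square to x and y. Up to 0.47 kg. The point is on the plug's axis, 32 mm above the underside. Grip the plug, clear from 4 to 32 mm above the point, across x or y.
- tee_branch (a point): Centre of the open end of the tee's side branch, 47 mm along +y from the plug's axis and 18 mm above the underside: tells which way the branch points.
- flange_mid (a point): Pipe flange standing on its round disc (70 mm in diameter, 10 mm thick) with an upright round hub 36 mm in diameter reaching to 64 mm above the underside; up to 0.63 kg. The point is on its axis, 32 mm above the underside. Grip the hub, which is clear from 22 mm below to 32 mm above the point. Round, so its yaw does not matter.
- pad_union: Fixed flat light-grey metal plate, 4 mm thick, lying on the table, 130 mm (x) by 66 mm (y), with the dark outline of the long union: a 34 mm bar between two wider ends, 114 mm along x. Origin at the centre of plate and outline, on the underside (its top is 4 mm higher); the union's x axis belongs along its x, either way round.
- pad_valve: Fixed flat light-grey metal plate, 4 mm thick, lying on the table, 100 mm (x) by 66 mm (y), with the dark outline of the ball valve: a 42 mm wide middle and two narrower ends, 84 mm along x. Origin at the centre of plate and outline, on the underside (its top is 4 mm higher); the valve's x axis belongs along its x, either way round.
- pad_tee: Fixed flat light-grey metal plate, 4 mm thick, lying on the table, 108 mm (x) by 94 mm (y), with the dark T-shaped outline of the tee. Origin on the underside (the top is 4 mm higher) below the outline's crossing, where the plug's axis belongs (the plate's own centre is 14 mm further along y); x along the run, the branch points to +y.
- pad_tee_branch (a point): Point on top of the tee's plate at the place of the branch's open end, 47 mm along the plate's +y from its origin.
- pad_flange: Fixed flat light-grey metal plate, 4 mm thick, lying on the table, 92 mm square, with a round dark outline 76 mm in diameter. Origin at the centre of plate and outline, on the underside (its top is 4 mm higher).

How it is judged:
By the outcome, as a careful person would: the job done as asked, in the order asked, and still so for the second after the job is handed in, with the robot touching nothing.
It also fails if it takes over 112 s, if anything falls off the work surface, if the arm or the gripper's body presses on something with over 40 N, if the wrist force passes 120 N, or if a joint passes its speed limit or range.

## Working session

There is one attempt and no reset: what is moved stays moved. The work goes in short steps, each a Python script; the robot and the scene stay as the last script left them, time stands still between calls to the robot, and variables do not carry over. Pictures are saved under pics/ and viewed, at most 14 in all, crops included, and the job is handed in when it is done.

```bash
ls; mkdir -p pics; cat > s1.py <<'E'
from plant import r, vision, models, telemetry
import cv2, numpy as np
for c in ("top","side"):
    im=vision.snapshot(c); cv2.imwrite(f"pics/{c}1.png",im[:,:,::-1])
    k=vision.get_calibration(c); print(c,{a:np.round(b,3).tolist() for a,b in k.items()})
    for n in ["union_mid","valve_mid","tee_mid","tee_branch","flange_mid","pad_union","pad_valve","pad_tee","pad_tee_branch","pad_flange"]:
        print(n,[(np.round(d["at"],3).tolist(),round(d["score"],2)) for d in models.mark_of(n,c)[:3]])
print(telemetry.current_t())
E
python3 s1.py
```

```text
pics
top {'fx': 448.081, 'fy': 448.081, 'cx': 319.749, 'cy': 239.778, 'position': [0.361, -0.016, 1.041], 'orientation': [0.077, -0.702, 0.706, -0.058]}
union_mid [([0.504, 0.101, 0.016], 0.93)]
valve_mid [([0.559, 0.38, 0.024], 0.75)]
tee_mid [([0.411, -0.257, 0.03], 0.84)]
tee_branch [([0.418, -0.213, 0.012], 0.79)]
flange_mid []
pad_union [([0.64, 0.159, -0.003], 0.63)]
pad_valve [([0.435, 0.264, 0.001], 0.98)]
pad_tee [([0.48, -0.092, -0.003], 0.85)]
pad_tee_branch [([0.501, -0.054, 0.002], 0.69)]
pad_flange [([0.518, -0.395, -0.001], 0.93)]
side {'fx': 452.62, 'fy': 452.62, 'cx': 327.263, 'cy': 235.672, 'position': [0.356, 0.549, 0.728], 'orientation': [0.052, -0.141, 0.927, -0.345]}
union_mid [([0.503, 0.099, 0.022], 0.86)]
valve_mid [([0.518, -0.395, -0.0], 0.64), ([0.554, 0.385, 0.028], 0.59)]
tee_mid [([0.41, -0.26, 0.031], 0.58)]
tee_branch []
flange_mid [([0.65, -0.145, 0.029], 0.74)]
pad_union []
pad_valve [([0.43, 0.264, -0.002], 0.82)]
pad_tee [([0.478, -0.093, 0.0], 0.67)]
pad_tee_branch [([0.5, -0.051, 0.002], 0.63)]
pad_flange [([0.52, -0.399, -0.001], 0.61), ([0.504, 0.099, 0.024], 0.3)]
1.1
```

View pics/top1.png

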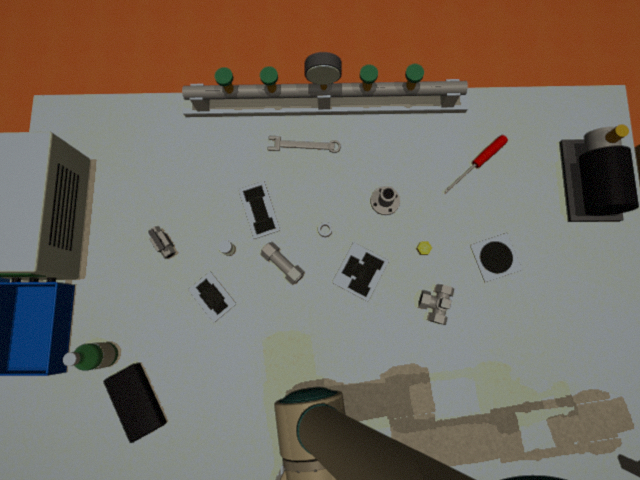

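View pics/side1.png

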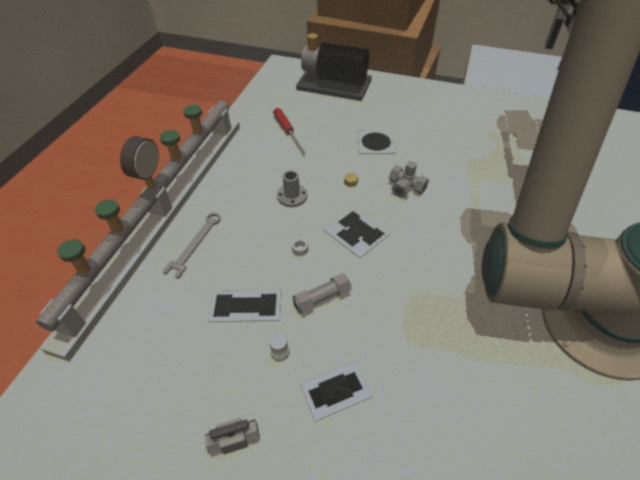

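The pictures match the networks: all four fittings and all four plates are found. In the top view, as fitting → plate:
- valve (162,242) → (213,296)
- union (282,263) → (258,209)
- tee (437,303) → (362,271)
- flange (386,200) → (497,257)

Next I'll tour with the wrist camera for yaws and finer centres.

```bash
cat > h.py <<'E'
from plant import r, gripper_to, inverse_kinematics, vision, models, telemetry
import cv2, numpy as np, json
from scipy.spatial.transform import Rotation as R
def quat(yaw):   # tool down, tool y (closing) axis at world angle yaw
    q=(R.from_euler('z',yaw-np.pi/2)*R.from_matrix([[1,0,0],[0,-1,0],[0,0,-1]])).as_quat()
    # base: tool x=+X, y=-Y ; rotated by yaw-90deg -> y at yaw+180 (half-turn equal)
    return [q[3],q[0],q[1],q[2]]
def camR(k): w,x,y,z=k["orientation"]; return R.from_quat([x,y,z,w]).as_matrix()
def unproj(uv,k,z):
    uv=np.asarray(uv,float).reshape(-1,2)
    d=np.c_[(uv[:,0]-k["cx"])/k["fx"],(uv[:,1]-k["cy"])/k["fy"],np.ones(len(uv))]@camR(k).T
    p=np.array(k["position"]); return (p+d*((z-p[2])/d[:,2])[:,None])[:,:2]
def rect(mask,k,z):
    "min-area rectangle of a mask laid on the plane z: centre, (long,short), angle of long side"
    c=max(cv2.findContours(mask.astype(np.uint8),cv2.RETR_EXTERNAL,cv2.CHAIN_APPROX_NONE)[0],key=cv2.contourArea)
    (c0,(a,b),th)=cv2.minAreaRect((unproj(c,k,z)*1000).astype(np.float32))
    if a<b: a,b,th=b,a,th+90
    return np.array(c0)/1000,(round(a,1),round(b,1)),(np.radians(th)+np.pi/2)%np.pi-np.pi/2
def pick_yaw(pos,yaw,sym=np.pi):
    "closing-axis yaw (mod sym) whose last joint stays nearest the middle"
    best=None
    for n in range(-3,4):
        y=yaw+n*sym; q=inverse_kinematics(pos,quat(y))
        if q is not None and (best is None or abs(q[5])<abs(best[1][5])): best=(y,q)
    return best
E
cat > s2.py <<'E'
from h import *
k=vision.get_calibration("wrist"); T=R.from_quat(np.roll(telemetry.current_tool_rot(),-1)).as_matrix()
print("cam in tool",T.T@(np.array(k["position"])-telemetry.current_ee_pos()),(T.T@camR(k)).round(3).tolist(),k["fx"],k["cx"])
off=T.T@(np.array(k["position"])-telemetry.current_ee_pos())
P={"tee":(.418,-.24),"pad_flange":(.518,-.395),"flange":(.648,-.147),"pad_tee":(.485,-.085),"pad_union":(.64,.159),"union":(.504,.1),"valve":(.557,.383),"pad_valve":(.433,.264)}
for n,(x,y) in P.items():
    b=pick_yaw([x,y,.26],np.arctan2(y,x)+np.pi/2)[0]
    q=quat(b); Rt=R.from_quat(np.roll(q,-1)).as_matrix()
    h=Rt@[off[0],off[1],0]
    r.move_to([x-h[0],y-h[1],.26],q)
    k=vision.get_calibration("wrist"); im=vision.snapshot("wrist"); cv2.imwrite(f"pics/w_{n}.png",im[:,:,::-1])
    nm=n if n.startswith("pad") else n+"_mid"
    g=models.regions_of(nm,"wrist"); m=models.mark_of(nm,"wrist")
    json.dump({a:np.asarray(v).tolist() for a,v in k.items()},open(f"pics/k_{n}.json","w"))
    print(n,round(telemetry.current_t(),1),[(d["at"].round(3).tolist() if hasattr(d["at"],"round") else np.round(d["at"],3).tolist(),round(d["score"],2)) for d in m])
    for j,d in enumerate(g[:2]):
        np.save(f"pics/m_{n}{j}.npy",d["pixels"]); c,s,a=rect(d["pixels"],k,.004 if "pad" in n else .018); print("   ",round(d["score"],2),c.round(4),s,round(np.degrees(a),1))
ims=[cv2.resize(cv2.imread(f"pics/w_{n}.png"),(200,150)) for n in P]
ims=[cv2.resize(cv2.imread(f"pics/w_{n}.png"),(266,200)) for n in P]+[np.zeros((200,266,3),np.uint8)]
cv2.imwrite("pics/mosaic.png",np.vstack([np.hstack(ims[i:i+3]) for i in (0,3,6)]))
E
python3 s2.py
```

```text
cam in tool [ 0.07316267  0.0008236  -0.15463325] [[0.001, -0.968, -0.249], [1.0, 0.001, 0.001], [-0.001, -0.249, 0.968]] 388.10017261825817 315.81656935660345
tee 2.8 [([0.409, -0.262, 0.032], 0.93)]
    0.65 [ 0.4139 -0.248 ] (88.8, 70.2) -16.9
pad_flange 3.7 [([0.519, -0.393, -0.004], 0.77), ([0.656, -0.14, 0.029], 0.49)]
    0.91 [ 0.5185 -0.3965] (92.9, 92.6) -72.4
flange 4.8 [([0.654, -0.142, 0.028], 0.88)]
    0.73 [ 0.6557 -0.1448] (65.6, 65.3) -12.7
pad_tee 5.7 [([0.478, -0.097, -0.001], 0.58)]
    0.97 [ 0.4873 -0.082 ] (109.2, 95.8) -28.1
    0.36 [ 0.409  -0.2585] (92.5, 92.0) 73.3
pad_union 6.9 [([0.637, 0.16, -0.0], 0.87)]
    0.57 [0.6383 0.157 ] (131.4, 66.9) 18.5
union 7.7 [([0.504, 0.097, 0.017], 0.7)]
    0.74 [0.5066 0.0985] (113.7, 42.1) 46.6
valve 8.8 [([0.555, 0.378, 0.027], 0.8)]
    0.88 [0.5572 0.3825] (78.4, 35.0) 34.6
    0.6 [0.5103 0.1012] (111.1, 41.5) 47.0
pad_valve 9.7 [([0.432, 0.264, -0.001], 0.8)]
    0.91 [0.4309 0.2628] (100.5, 66.5) 40.5
```

View pics/mosaic.png

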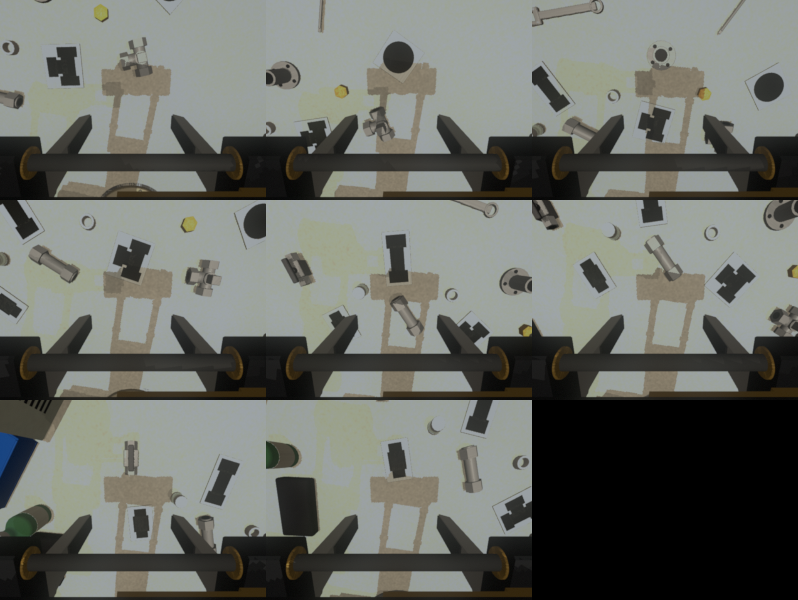

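Every plate measures within 2 mm of its given size, and the fittings' rectangles agree with the marks. The tee comes out with y at 73.1° and its origin at (.410,-.260), also in line with its mark. I'll start with the valve and union.

```bash
cat >> h.py <<'E'
def pickplace(src,yaw,dst,dyaw,z,op,sym=np.pi,square=False,grip=40):
    "yaw/dyaw: closing-axis angles at pick / place (dyaw may shift by sym); z: TCP height at pick from the table"
    D=np.radians; yaw,dyaw=D(yaw),D(dyaw); H=.17
    if square: # squeeze across the other axis first to centre it
        y0=pick_yaw([*src,H],yaw+np.pi/2)[0]
        gripper_to(op,20); r.move_to([*src,H],quat(y0)); r.move_l([*src,z],vel=.2); gripper_to(0,20); print("sq",telemetry.current_opening())
        gripper_to(op); r.move_l([*src,z+.06],vel=.2)
    ys=pick_yaw([*src,H],yaw)[0]
    yd=pick_yaw([*dst,H],dyaw,sym)[0] if not square else ys+(dyaw-yaw)
    gripper_to(op); r.move_to([*src,H if not square else z+.06],quat(ys)); r.move_l([*src,z],vel=.2)
    gripper_to(0,grip); print("grip",telemetry.current_opening(),telemetry.current_finger_force())
    r.move_l([*src,H],vel=.2); print("lifted",telemetry.current_opening(),np.round(telemetry.current_wrist_force(),1))
    r.move_to([*dst,H],quat(yd)); r.move_l([*dst,z+.014],vel=.2)
    print("guard",r.move_l([*dst,z+.0035],vel=.03,guard=8),np.round(telemetry.current_ee_pos(),4))
    gripper_to(min(op,telemetry.current_opening()+.03)); r.move_l([*dst,H],vel=.2); print("t",telemetry.current_t())
E
cat > s3.py <<'E'
from h import *
pickplace([.5566,.3818],124.6,[.4316,.2634],130.5,.029,.066)
pickplace([.5052,.0988],136.6,[.6384,.158],108.5,.029,.062)
E
python3 s3.py
```

```text
grip 0.033827790390917316 40.000943541526794
lifted 0.033810255721083156 [-0.3 -0.8 -3.3]
guard True [0.4322 0.2636 0.0334]
t 17.0583
grip 0.027288320719052624 40.001267194747925
lifted 0.0268381987313997 [-0.4  0.8 -3.3]
guard True [0.6389 0.1581 0.0334]
t 23.7333
```

```bash
cat > s4.py <<'E'
from h import *
pickplace([.655,-.1435],78,[.5185,-.3965],60,.047,.07,square=True)
pickplace([.4100,-.2603],73.1,[.4803,-.0942],61.9,.065,.05,square=True)
cs=[]
k0=vision.get_calibration("wrist"); T=R.from_quat(np.roll(telemetry.current_tool_rot(),-1)).as_matrix()
off=T.T@(np.array(k0["position"])-telemetry.current_ee_pos())
for n,(x,y) in {"tee":(.485,-.085),"flange":(.5185,-.3965),"union":(.638,.158),"valve":(.4316,.2634)}.items():
    b=pick_yaw([x,y,.2],np.arctan2(y,x)+np.pi/2)[0]; q=quat(b); h=R.from_quat(np.roll(q,-1)).as_matrix()@[off[0],off[1],0]
    r.move_to([x-h[0],y-h[1],.2],q); k=vision.get_calibration("wrist"); im=vision.snapshot("wrist")
    json.dump({a:np.asarray(v).tolist() for a,v in k.items()},open(f"pics/k2_{n}.json","w")); cv2.imwrite(f"pics/v_{n}.png",im[:,:,::-1])
    for nm,z in ((n+"_mid",.022),("pad_"+n,.004)):
        m=models.mark_of(nm,"wrist")[:1]; g=models.regions_of(nm,"wrist")[:1]
        print(nm,[np.round(d["at"],4).tolist() for d in m])
        for d in g: np.save(f"pics/m2_{nm}.npy",d["pixels"]); c,s,a=rect(d["pixels"],k,z); print("   ",round(d["score"],2),c.round(4),s,round(np.degrees(a),1))
    p=np.array(k["position"]);d=camR(k).T@(np.array([x,y,.01])-p); u,v=int(d[0]/d[2]*k["fx"]+k["cx"]),int(d[1]/d[2]*k["fy"]+k["cy"])
    c=im[max(0,v-80):v+80,u-105:u+105,::-1]; cs.append(cv2.resize(c,(400,300),interpolation=cv2.INTER_CUBIC))
cv2.imwrite("pics/mosaic2.png",np.vstack([np.hstack(cs[:2]),np.hstack(cs[2:])])); print(telemetry.current_t())
E
python3 s4.py
```

```text
sq 0.03543996713651661
grip 0.03536625960688069 40.000813007354736
lifted 0.0355972920557317 [ 0.2  0.4 -5.1]
guard True [ 0.5189 -0.3969  0.0514]
t 35.1417
sq 0.01989109254565279
grip 0.019414284005214756 39.99793767929077
lifted 0.019646148949793798 [-0.5  0.  -4.9]
guard True [ 0.481  -0.0946  0.0696]
t 45.8833
tee_mid [[0.4797, -0.0939, 0.0358]]
    0.88 [ 0.4884 -0.0823] (88.5, 69.7) -27.9
pad_tee [[0.4813, -0.0953, 0.0358]]
    0.65 [ 0.487  -0.0824] (109.1, 94.4) -28.5
flange_mid [[0.5201, -0.3941, 0.0324]]
    0.9 [ 0.5197 -0.3977] (67.9, 67.3) 51.3
pad_flange [[0.5014, -0.0482, 0.003]]
    0.82 [ 0.5181 -0.3968] (92.5, 92.5) 18.3
union_mid [[0.6378, 0.1518, 0.0229]]
    0.71 [0.6401 0.1575] (114.6, 41.6) 18.4
pad_union []
    0.96 [0.6381 0.1575] (131.5, 67.6) 18.5
valve_mid [[0.434, 0.2594, 0.0308]]
    0.95 [0.4333 0.2631] (79.4, 35.4) 41.2
pad_valve []
    0.83 [0.4309 0.2626] (99.7, 67.0) 40.1
51.075
```

View pics/mosaic2.png

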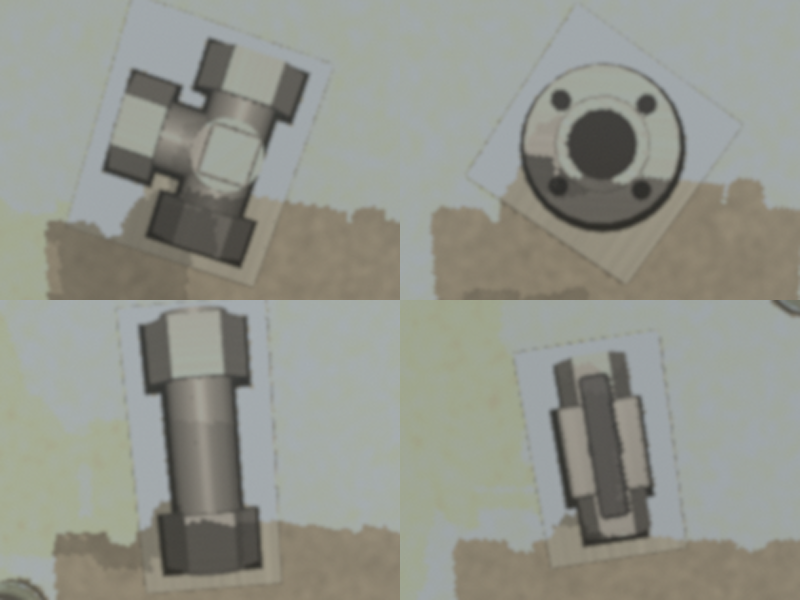

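All four sit upright on their outlines with the right yaw, and the tee's branch is over its branch. However, the centres look about 2 mm too far outward. I'll check from a different camera azimuth before correcting.

```bash
cat > look.py <<'E'
from h import *
T=R.from_quat(np.roll(telemetry.current_tool_rot(),-1)).as_matrix()
off=T.T@(np.array(vision.get_calibration("wrist")["position"])-telemetry.current_ee_pos())
def look(names,turn,tag,H=.2):
    C={"tee":(.485,-.085),"flange":(.5185,-.3965),"union":(.638,.158),"valve":(.4316,.2634)}; cs=[]
    for n in names:
        x,y=C[n]; b=pick_yaw([x,y,H],np.arctan2(y,x)+np.pi/2)[0]+np.radians(turn); q=quat(b)
        h=R.from_quat(np.roll(q,-1)).as_matrix()@[off[0],off[1],0]
        try: r.move_to([x-h[0],y-h[1],H],q)
        except r.PlanningError as e: print(n,e); continue
        k=vision.get_calibration("wrist"); im=vision.snapshot("wrist"); cv2.imwrite(f"pics/{tag}_{n}.png",im[:,:,::-1])
        json.dump({a:np.asarray(v).tolist() for a,v in k.items()},open(f"pics/{tag}_{n}.json","w")); res=[]
        for nm,z in ((n+"_mid",{"flange":.014}.get(n,.022)),("pad_"+n,.004)):
            g=models.regions_of(nm,"wrist")[:1]
            for d in g: np.save(f"pics/{tag}_{nm}.npy",d["pixels"]); res.append(rect(d["pixels"],k,z))
        print(n,[(c.round(4).tolist(),s,round(np.degrees(a),1)) for c,s,a in res],"diff mm",((res[0][0]-res[-1][0])*1000).round(1))
        p=np.array(k["position"]);d=camR(k).T@(np.array([x,y,.01])-p); u,v=int(d[0]/d[2]*k["fx"]+k["cx"]),int(d[1]/d[2]*k["fy"]+k["cy"])
        cs.append(cv2.resize(im[max(0,v-80):v+80,u-105:u+105,::-1],(400,300),interpolation=cv2.INTER_CUBIC))
    cv2.imwrite(f"pics/{tag}.png",np.hstack(cs) if len(cs)<3 else np.vstack([np.hstack(cs[:2]),np.hstack((cs[2:]+[cs[0]*0])[:2])])); print(telemetry.current_t())
E
python3 -c "
from look import *
look(['valve','union','tee','flange'],90,'a')"
```

```text
valve [([0.4339, 0.2626], (78.9, 35.8), np.float64(39.8)), ([0.4313, 0.2621], (99.6, 65.9), np.float64(40.2))] diff mm [2.6 0.5]
union [([0.6407, 0.1571], (114.4, 41.7), np.float64(18.4)), ([0.6382, 0.1566], (130.6, 66.9), np.float64(19.0))] diff mm [2.5 0.5]
tee [([0.4881, -0.083], (89.4, 69.5), np.float64(-27.9)), ([0.4869, -0.0833], (108.8, 95.0), np.float64(-28.8))] diff mm [1.1 0.3]
flange [([0.5197, -0.3976], (68.4, 68.2), np.float64(52.7)), ([0.5181, -0.3972], (92.9, 92.8), np.float64(-72.3))] diff mm [ 1.6 -0.4]
56.35
```

The offsets are confirmed from the second azimuth, about 2 mm towards +x in each case. I'll re-grip each fitting and shift it back by the measured amount.

```bash
cat > s5.py <<'E'
from look import *
def nudge(p,d,yaw,z,op,sym=np.pi):
    p=np.array(p); t=p-np.array(d)/1000; y=pick_yaw([*p,.12],np.radians(yaw),np.pi)[0]
    gripper_to(op); r.move_to([*p,.17],quat(y)); r.move_l([*p,z+.0045],vel=.2); gripper_to(0,40)
    o=telemetry.current_opening(); r.move_l([*p,z+.013],vel=.1); r.move_l([*t,z+.013],vel=.05)
    g=r.move_l([*t,z+.0035],vel=.03,guard=8); gripper_to(o+.03); r.move_l([*t,.17],vel=.25); print(round(o,4),g,telemetry.current_t())
nudge([.5185,-.3965],[1.6,-.6],60,.047,.066)
nudge([.4803,-.0942],[1.7,.9],61.9,.065,.05)
nudge([.6384,.158],[2.3,.3],108.5,.029,.06)
nudge([.4316,.2634],[2.5,.5],130.5,.029,.064)
look(['valve','union','tee','flange'],0,'b')
E
python3 s5.py
```

```text
0.0354 True 61.6583
0.0201 True 67.725
0.0273 True 74.1583
0.0336 True 79.0083
valve [([0.4308, 0.2627], (79.4, 35.6), np.float64(40.6)), ([0.4312, 0.2628], (101.0, 67.3), np.float64(40.2))] diff mm [-0.4 -0.1]
union [([0.6378, 0.1573], (114.9, 41.7), np.float64(18.2)), ([0.6381, 0.1575], (131.1, 67.5), np.float64(18.7))] diff mm [-0.3 -0.2]
tee [([0.4861, -0.0833], (89.9, 70.6), np.float64(-27.9)), ([0.4872, -0.0827], (108.3, 94.2), np.float64(-28.4))] diff mm [-1.1 -0.6]
flange [([0.5189, -0.397], (68.9, 68.8), np.float64(26.3)), ([0.5186, -0.3965], (92.4, 92.1), np.float64(17.8))] diff mm [ 0.3 -0.5]
83.0083
```

View pics/b.png

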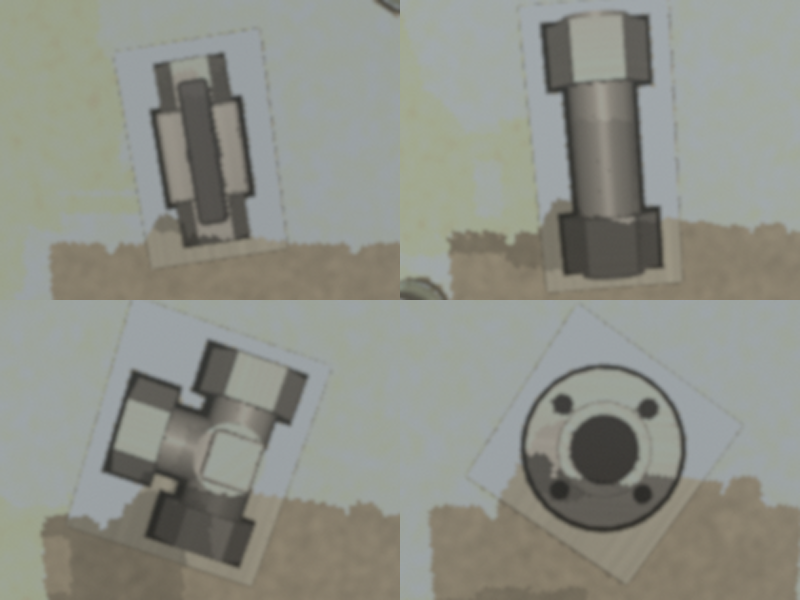

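All four are upright, centred within about 1 mm and aligned with their outlines, and the tee's branch lies over its branch. The gripper is clear of everything, so I'm handing in.

```bash
python3 -c "
from plant import r
print(r.sign_off())"
```

```text
the job is handed in; nothing more can be done
None
```

All four fittings are upright on their own plates, lined up with and centred on their outlines to about 1 mm by the last wrist-camera check, with the tee's branch over its branch; handed in at about 83 s of the 112 s allowed.

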